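# Let the juice can out of its lever dispenser

## Task

Two lever dispensers stand on the serving table, one holding a slim juice can and the other a squat jam jar. Press the lever of the can's dispenser right down so that its gate lifts and the can rolls out into the catch tray, then let the lever come back up so that the gate is shut, and move clear. Do not touch or pick up the can or the jar, keep the jar's gate shut, and leave the bowls, cup and shaker where they stand.

Things in the scene. Friction and masses are not known exactly. Their poses are not given: they have to be found in the camera images.
- can_dispenser: fixed steel dispenser holding the can. Origin: on the table under the lever's pivot. x points from press pad to chute, y is the way the can rolls, z up. Lever along x at y=0 on a pin 150 mm high; posts 163 mm high. Chute x 45 to 153 mm, from y -124 mm down to a lip at y +35 mm, 0.2 rad steep. Lever and posts are the highest parts.
- jar_dispenser: fixed steel dispenser holding the jar (same model; either may stand left). Origin: on the table under the lever's pivot. x points from press pad to chute, y is the way the jar rolls, z up. Lever along x at y=0 on a pin 150 mm high; posts 163 mm high. Chute x 45 to 153 mm, from y -124 mm down to a lip at y +35 mm, 0.2 rad steep. Lever and posts are the highest parts.
- can_lever (a joint): rocking lever of the can's dispenser: 0 = pad up, gate shut (at rest); grows as the pad is pressed, stop at 0.50 rad. The can passes under the gate only from about 0.40 rad: press right down and hold about a second while it rolls out. A spring returns it to 0 when let go. The pad needs about 2 N at first, 5 N right down.
- jar_lever (a joint): rocking lever of the jar's dispenser: 0 = pad up, gate shut (at rest); grows as the pad is pressed, stop at 0.50 rad. The jar passes under the gate only from about 0.46 rad: press right down and hold about a second while it rolls out. A spring returns it to 0 when let go. The pad needs about 2 N at first, 5 N right down.
- can_lever_pad (a point): top centre of the black press pad (52 mm along the lever, 46 mm wide) on the near end of the can's lever, at x -124 mm of the dispenser. At rest 189 mm above the table, tilted 0.25 rad, outer end high; fully pressed 125 mm, tilted as much the other way. It moves 64 mm nearly straight down (under 6 mm sideways). Nothing stands under it.
- jar_lever_pad (a point): top centre of the black press pad (52 mm along the lever, 46 mm wide) on the near end of the jar's lever, at x -124 mm of the dispenser. At rest 189 mm above the table, tilted 0.25 rad, outer end high; fully pressed 125 mm, tilted as much the other way. It moves 64 mm nearly straight down (under 6 mm sideways). Nothing stands under it.
- can_gate (a point): middle of the lower edge of the gate, a steel plate 44 mm wide, 5 mm thick, hung from the far end of the can's lever; shut, it hangs 16 mm above the chute floor, which is 45 mm above the table there.
- can_tray (a point): centre of the floor of the can dispenser's catch tray, below the chute's lip: 108 mm by 72 mm inside, floor about 26 mm above the table, side walls 46 mm and end wall 70 mm high.
- can: slim drinks can, 53 mm diameter, 88 mm long, about 170 g, pale label, bare metal ends, lying across the chute against the shut gate. Origin: its centre; its x axis is the can's long axis. In the tray its centre lies 60 to 85 mm along the dispenser's y, about 52 mm above the table.
- jar: squat glass jam jar with a metal lid, 60 mm diameter, 62 mm long, about 160 g, lying across its chute against the shut gate. Origin: its centre; x is its long axis.
- bowls: stack of white bowls, 124 mm diameter, 98 mm high. Origin: centre of its underside.
- shaker: table shaker, 40 mm diameter, 90 mm high. Origin: centre of its underside.
- cup: white cup without handle, 76 mm diameter, 85 mm high. Origin: centre of its underside.
Things that resemble listed ones, but are neither listed nor needed, are in the scene too. Leave any pink or purple look-alike of the can alone.

How it is judged:
On the way, in this order (a step that is already met when the one before it is completed fails the run):
1. the can's lever is pressed down (value of joint can_lever above 0.25 rad), for 0.05 s.
2. the can has rolled out into the catch tray (y of can in the frame of can_dispenser above 0.055 m), for 0.2 s.
At the end, for the whole second after the job is handed in: The can lies at rest in its dispenser's catch tray (centre 55 to 95 mm along the dispenser's y, below 62 mm height), both levers are back up within 0.06 rad with their gates shut, and the jar is still behind its gate (y of can in the frame of can_dispenser between 0.055 and 0.095 m and x of can in the frame of can_dispenser between 0.045 and 0.153 m and height (world z) of can below 0.062 m and linear speed of can below 0.03 m/s and value of joint each of can_lever, jar_lever below 0.06 rad and y of jar in the frame of jar_dispenser below -0.02 m and height (world z) of jar below 0.1 m); the robot touches nothing.
It fails at once if the robot touches the can or the jar (contact force between any of the arm, the fingers and can above 0.3 N or contact force between any of the arm, the fingers and jar above 0.3 N).
It fails at once if the can or the jar is lifted (height (world z) of can above 0.105 m or height (world z) of jar above 0.11 m).
It fails at once if the jar's lever is worked (value of joint jar_lever above 0.15 rad).
It fails at once if the bowls, the shaker or the cup is moved more than 20 mm (distance of any of bowls, shaker, cup from where it was at the start of the episode above 0.02 m).
It also fails if it takes over 32 s, if anything falls off the work surface, if the arm or the gripper's body presses on something with over 40 N, if the wrist force passes 120 N, or if a joint passes its speed limit or range.

## Robot

A 6-joint arm with a two-finger parallel gripper is mounted at the origin on the work surface. World frame = base frame: x ahead of the robot, y to its left, z up, the work surface at z = 0. Lengths are in m, angles in rad, forces in N, time in s.
With the tool pointing down it reaches from about 0.225 to 0.725 m from the base axis. Payload 3.1 kg.
Tool frame: the origin (TCP) lies at the very end of the fingers, on their centre line; the grasp point (between the pads) lies 19 mm behind it; z points along the fingers, y is the line along which they close (so a half turn about z gives the same grasp; the last joint's range is limited). The gripper opens to 85 mm and grips with 20 to 120 N. Pads are 22 mm wide; open, the fingers measure 114 mm over their backs; the gripper's body (76 mm by 85 mm) begins 54 mm behind the grasp point. The pads swing forward as they close: fully open they stand 13 mm farther back than shut.
Start: joints at [1.179, 0.048, 0.099, 1.622, 0, 1.443], TCP at [0.137, 0.507, 0.231] pointing down, gripper open.
Joint ranges: [-2.91, 2.91], [-0.99, 1.94], [-1.21, 1.42], [-2.12, 2.29], [-1.49, 1.47], [-3.14, 3.14]. Speed limits (rad/s): [2.79, 2.79, 3.14, 3.14, 3.14, 3.14].

## Interface

Orientations are given as a unit quaternion [w, x, y, z].
In Python, from cell import status, snapshot, camera_model, arm gives the robot as it stands.
- The arm moves only by the tool carry_out, never from a script. Its arguments are lists of equal length, an entry for each row: "twist": the turn, a rotation vector about the tool's x, y, z in degrees, a list of three; "dp": the shift along the tool's x, y, z in cm, a list of three; "fingers": the finger opening in cm, from 0 to 8.54. A call has 1 to 10 rows; each row is the pose to reach, as a shift and turn from the pose commanded when the call began, along the tool's axes at that moment; what a row does not reach only later rows make up. A row lasts 1/8 s, in which the tool goes at most 62.5 mm and 10.7 degrees, less where a joint would pass 70% of its speed; a pose out of reach is approached as far as the arm can. A call with a gripper value outside its range is refused whole. The fingers move at their own pace and stop on an object; "newtons" is the grip in N (left out, the last holds). Time passes only in rows, so rows that repeat a pose let the fingers close. It gives the time, the measured TCP pose, the force, the opening and the grip force at its end, in the units of the state.
- status.state(): the state, without advancing time (a new reading comes with each control period).
- snapshot(name): name is "scene" or "top" or "wrist"; returns the picture (420x560x3 uint8, blue, green, red); there is no depth.
- camera_model(name): a dict with "intrinsics" (3x3 intrinsics, pixels), "dist" ([k1, k2, p1, p2, k3] as OpenCV has them; the pictures are not rectified), "world_from_camera" (4x4, takes a point from camera to world coordinates); the wrist camera has in their place "mount" (4x4, takes a point from camera to tool coordinates, whose origin is the TCP and whose axes are the flange's). Camera axes: x right, y up, looking along -z (the intrinsics and any distortion apply to the point x, -y, -z); pixel columns grow to the right and rows downward; lengths in m; the calibration is good to about 2 mm. A picture is of the moment at which its call begins: read the wrist's pose just before it. camera_model takes no time and is no camera call.
- arm.hand_in(): hands the job in; it is judged then, once.
The state is a dict: "t": time; "q": joint angles; "joint_vel": joint speeds; "joint_torque": joint torques, N m; "tcp_pos": TCP position; "orientation": TCP orientation; "force": force on the tool from outside, world axes, zero at the start; "torque": the same for the moment, N m; "gripper_width": opening from 0.0 (shut) to 1.0 (fully open); "grasp_force": force on a finger pad.
Only numpy, scipy, OpenCV 4.12 (cv2) and the standard library are available. Lean on these libraries where they do the work, as an engineer would, in place of code of your own. Each camera call takes 0.05 s, during which the arm holds its last target. There are 200 camera calls.

## Working session

There is one attempt and no reset: what is moved stays moved. The work goes in short steps, Python scripts to look and compute and a tool call to move; the robot and the scene stay as the last step left them, time stands still between calls to the robot, and variables do not carry over. Pictures are saved under pics/ and viewed, at most 10 in all, crops included, and the job is handed in when it is done.

Besides the shell and the picture viewer there is one more tool, called after "Emit:" in YAML: its name, and indented under it one key for each argument. carry_out: Moves the arm, as the interface text tells. Its arguments: {"type":"object","properties":{"twist":{"type":"array","items":{"type":"array","items":{"type":"number"}}},"dp":{"type":"array","items":{"type":"array","items":{"type":"number"}}},"fingers":{"type":"array","items":{"type":"number"}},"newtons":{"type":"number"}},"required":["twist","dp","fingers"]}

```bash
mkdir -p pics; python3 - <<'E'
from cell import status,snapshot,camera_model
import cv2,numpy as np
s=status.state();print(s['t'],s['tcp_pos'],s['orientation'],s['gripper_width'])
for n in('scene','top'):
    cv2.imwrite(f'pics/{n}0.png',snapshot(n));m=camera_model(n);print(n,{k:np.round(v,3).tolist() for k,v in m.items()if k!='name'} if 1 else 0)
E
```

```text
0.0 [0.13666005 0.50626008 0.23009825] [-3.00814268e-04  1.31498243e-01  9.91315688e-01 -1.15205196e-03] 0.9966813716569412
scene {'intrinsics': [[480.214, 0.0, 284.624], [0.0, 480.214, 203.626], [0.0, 0.0, 1.0]], 'dist': [-0.005, 0.0, 0.0, 0.0, 0.0], 'world_from_camera': [[-0.535, -0.556, 0.637, 1.431], [0.845, -0.334, 0.418, 0.562], [-0.019, 0.761, 0.648, 0.991], [0.0, 0.0, 0.0, 1.0]]}
top {'intrinsics': [[422.557, 0.0, 278.504], [0.0, 422.557, 210.402], [0.0, 0.0, 1.0]], 'dist': [-0.067, 0.0, 0.0, 0.0, 0.0], 'world_from_camera': [[0.029, 0.988, -0.154, 0.34], [-1.0, 0.028, -0.01, -0.005], [-0.006, 0.154, 0.988, 1.603], [0.0, 0.0, 0.0, 1.0]]}
```

View pics/scene0.png

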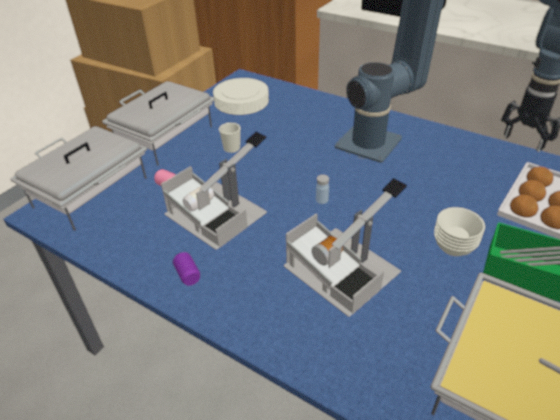

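View pics/top0.png

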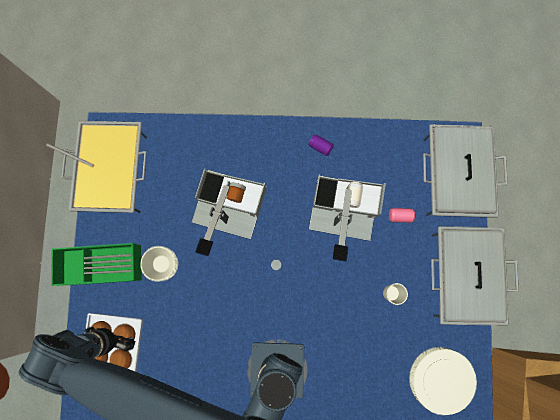

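The pale can lies in the right-hand dispenser in the top view (pad near 341,253; scene 257,140). The jar is in the left one (pad near 204,247).

```bash
cat > h.py <<'E'
import cv2,numpy as np
from cell import camera_model
def ray(n,uv):
    m=camera_model(n);K=np.array(m['intrinsics']);W=np.array(m['world_from_camera'])
    x,y=cv2.undistortPoints(np.array([[uv]],float),K,np.array(m['dist']))[0,0]
    return W[:3,3],W[:3,:3]@np.array([x,-y,-1])
def plane(n,uv,z):
    o,d=ray(n,uv);return o+d*(z-o[2])/d[2]
def tri(a,b):
    (o1,d1),(o2,d2)=ray('top',a),ray('scene',b)
    t=np.linalg.lstsq(np.c_[d1,-d2],o2-o1,rcond=None)[0];p,q=o1+t[0]*d1,o2+t[1]*d2
    return (p+q)/2,np.linalg.norm(p-q)
def dark(n,c,r=22):
    im=cv2.imread(f'pics/{n}0.png');g=(im.max(2)<50).astype(np.uint8)
    k=np.zeros_like(g);cv2.circle(k,c,r,1,-1)
    N,L,S,C=cv2.connectedComponentsWithStats(g*k);i=1+S[1:,4].argmax();return C[i],S[i]
E
python3 - <<'E'
from h import *
R={}
for nm,t,s in(('can',(341,253),(257,140)),('jar',(204,247),(395,188))):
    a,A=dark('top',t);b,B=dark('scene',s);p,e=tri(a,b);R[nm]=p
    print(nm,a,A,b,B,'tri',p.round(4),e.round(4),'plane',plane('top',a,.189).round(4),plane('scene',b,.189).round(4))
# lever far ends/posts roughly, for axis direction
print('shaker',plane('top',(276,265),.09),'cup',plane('top',(395,294),.085),'bowls',plane('top',(159,263),.098))
im=cv2.imread('pics/top0.png')[160:270,180:400];cv2.imwrite('pics/c.png',cv2.resize(im,None,fx=3.6,fy=3.6,interpolation=2))
E
```

```text
can [340.00507614 252.22335025] [333 244  15  17 197] [255.46728972 138.88785047] [247 133  17  13 107] tri [ 0.4243 -0.2005  0.1843] 0.0002 plane [ 0.424  -0.1999  0.189 ] [ 0.4301 -0.196   0.189 ]
jar [203.94897959 246.64285714] [196 239  17  17 196] [394.18888889 187.35555556] [384 180  21  16 180] tri [0.4298 0.2571 0.184 ] 0.0008 plane [0.4296 0.2558 0.189 ] [0.4357 0.2593 0.189 ]
shaker [0.37831384 0.01368508 0.09      ] cup [ 0.28725818 -0.41129712  0.085     ] bowls [0.37214942 0.43060837 0.098     ]
```

View pics/c.png

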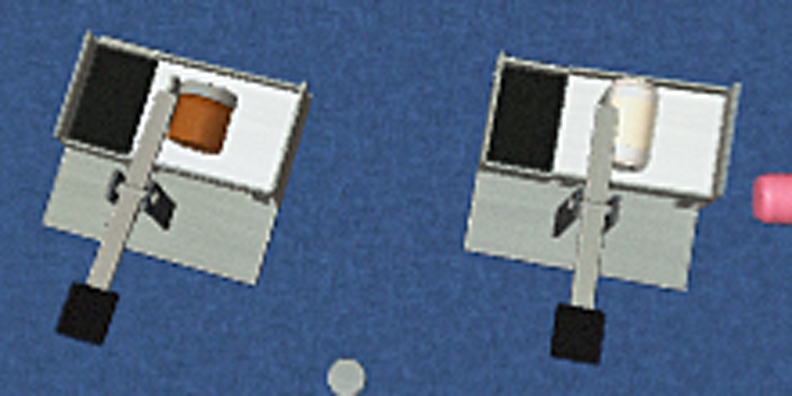

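The pale can is against the gate of the right-hand dispenser. Its pad is at about (0.425, -0.200), and the triangulated height of 0.184 fits the stated 0.189.

```bash
cat >> h.py <<'E'
def dp(target):
    from cell import status
    from scipy.spatial.transform import Rotation as R
    s=status.state();r=R.from_quat(s['orientation'],scalar_first=True)
    return (r.inv().apply(np.array(target)-s['tcp_pos'])*100).round(2), r.as_matrix().round(3).tolist()
E
python3 -c "
from h import *
print(dp([.425,-.2,.24]))"
```

```text
(array([-46.25, -60.67,  -0.86]), [[-0.965, 0.261, -0.001], [0.261, 0.965, -0.002], [0.0, -0.002, -1.0]])
```

Emit:
carry_out:
  twist:
    - [0,0,0]
    - [0,0,0]
    - [0,0,0]
    - [0,0,0]
    - [0,0,0]
    - [0,0,0]
    - [0,0,0]
    - [0,0,0]
    - [0,0,0]
    - [0,0,0]
  dp:
    - [-1,-1,-3]
    - [-4.5,-6,-4]
    - [-8,-10.5,-4]
    - [-11.5,-15,-4]
    - [-15,-19.5,-4]
    - [-18.5,-24,-4]
    - [-22,-28.5,-4]
    - [-25.5,-33,-4]
    - [-29,-37.5,-4]
    - [-32,-42,-4]
  fingers: [0,0,0,0,0,0,0,0,0,0]

```text
t: 1.35
tcp_pos: [0.3366, 0.016, 0.2709]
orientation: [0.0, 0.132, 0.991, 0.0]
force: [0.9, 1.7, -0.5]
gripper_width: -0.002
grasp_force: 0.0
```

```bash
python3 -c "
from h import *
print(dp([.425,-.2,.24]))"
```

```text
(array([-14.18, -18.54,   3.09]), [[-0.965, 0.261, 0.0], [0.261, 0.965, 0.0], [-0.0, 0.0, -1.0]])
```

Emit:
carry_out:
  twist:
    - [0,0,0]
    - [0,0,0]
    - [0,0,0]
    - [0,0,0]
    - [0,0,0]
    - [0,0,0]
    - [0,0,0]
    - [0,0,0]
  dp:
    - [-3,-4,0]
    - [-6,-8,0]
    - [-9,-12,0]
    - [-12,-16,0.5]
    - [-14.1,-18.5,2]
    - [-14.1,-18.5,4]
    - [-14.1,-18.5,4]
    - [-14.1,-18.5,4]
  fingers: [0,0,0,0,0,0,0,0]

```text
t: 2.35
tcp_pos: [0.4241, -0.1972, 0.2317]
orientation: [0.0, 0.131, 0.991, 0.0]
force: [-0.7, -0.1, -0.5]
gripper_width: 0.003
grasp_force: 0.0
```

```bash
python3 -c "
from h import *
from cell import snapshot
print(dp([.425,-.2,.189]))
a=snapshot('scene')[60:260,120:380];b=snapshot('wrist')
cv2.imwrite('pics/d.png',cv2.resize(a,None,fx=3,fy=3,interpolation=2)[:600]);cv2.imwrite('pics/w.png',b)"
```

```text
(array([-0.16, -0.25,  4.27]), [[-0.966, 0.26, 0.0], [0.26, 0.966, 0.0], [-0.0, 0.0, -1.0]])
```

View pics/d.png

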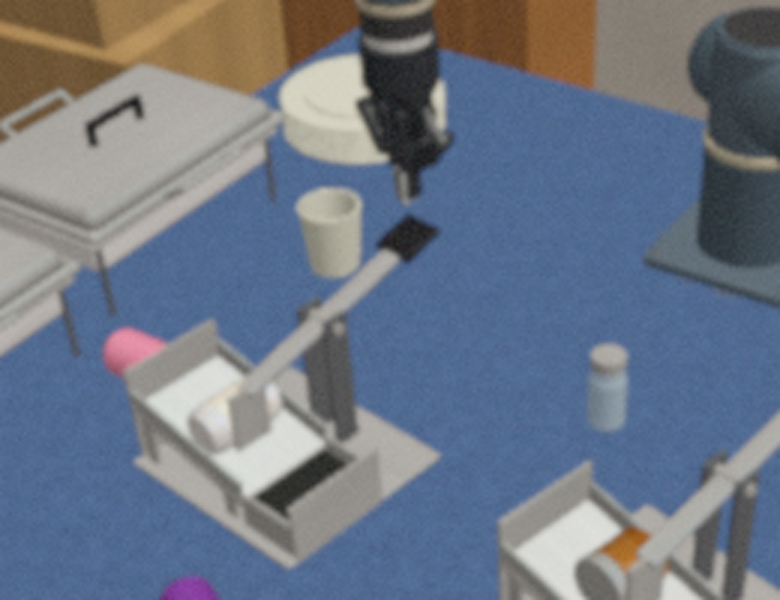

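View pics/w.png

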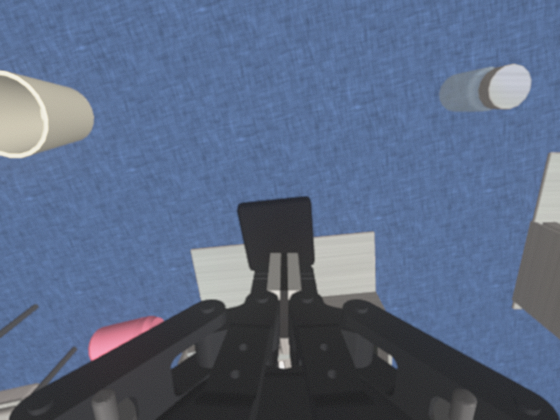

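The fingertips are over the pad: tips near wrist (284,260), pad (276,232), and the scene view agrees. I'll press in stages.

Emit:
carry_out:
  twist:
    - [0,0,0]
    - [0,0,0]
    - [0,0,0]
    - [0,0,0]
    - [0,0,0]
    - [0,0,0]
    - [0,0,0]
    - [0,0,0]
    - [0,0,0]
    - [0,0,0]
  dp:
    - [-0.1,-0.2,2]
    - [-0.1,-0.2,3.5]
    - [-0.1,-0.2,4.5]
    - [-0.1,-0.2,5.5]
    - [-0.1,-0.2,6.5]
    - [-0.1,-0.2,7.5]
    - [-0.1,-0.2,8.5]
    - [-0.1,-0.2,9.3]
    - [-0.1,-0.2,10]
    - [-0.1,-0.2,10.3]
  fingers: [0,0,0,0,0,0,0,0,0,0]

```text
t: 3.7
tcp_pos: [0.426, -0.2, 0.1287]
orientation: [0.002, 0.131, 0.991, -0.0]
force: [0.7, 0.5, 5.9]
gripper_width: -0.001
grasp_force: 2.5
```

Emit:
carry_out:
  twist:
    - [0,0,0]
    - [0,0,0]
    - [0,0,0]
    - [0,0,0]
    - [0,0,0]
    - [0,0,0]
    - [0,0,0]
    - [0,0,0]
    - [0,0,0]
    - [0,0,0]
  dp:
    - [0,0,0.3]
    - [0,0,0.4]
    - [0,0,0.4]
    - [0,0,0.4]
    - [0,0,0.4]
    - [0,0,0.4]
    - [0,0,0.4]
    - [0,0,0.4]
    - [0,0,0.4]
    - [0,0,0.4]
  fingers: [0,0,0,0,0,0,0,0,0,0]

```text
t: 4.95
tcp_pos: [0.4264, -0.2001, 0.1269]
orientation: [0.002, 0.131, 0.991, -0.0]
force: [-1.2, 1.5, 10.7]
gripper_width: -0.001
grasp_force: 5.6
```

```bash
python3 -c "
from h import *
from cell import snapshot
a=snapshot('scene')[60:260,120:380]
cv2.imwrite('pics/e.png',cv2.resize(a,None,fx=3,fy=3,interpolation=2))"
```

```text
(no output)
```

View pics/e.png

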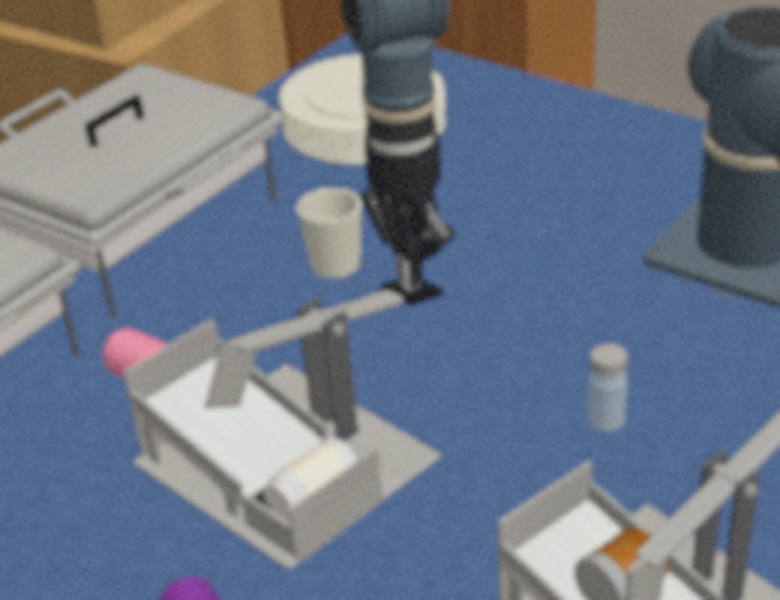

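The lever is right down and the can lies in the tray (crop about 312,475). The stop force of 10.7 N confirms a full press. Next I release the lever gently and move up clear.

Emit:
carry_out:
  twist:
    - [0,0,0]
    - [0,0,0]
    - [0,0,0]
    - [0,0,0]
    - [0,0,0]
    - [0,0,0]
    - [0,0,0]
    - [0,0,0]
    - [0,0,0]
    - [0,0,0]
  dp:
    - [0,0,-1]
    - [0,0,-2]
    - [0,0,-3]
    - [0,0,-4]
    - [0,0,-5]
    - [0,0,-6]
    - [0,0,-7]
    - [0,0,-9]
    - [0,0,-12]
    - [0,0,-14]
  fingers: [0,0,0,0,0,0,0,0,0,0]

```text
t: 6.25
tcp_pos: [0.4242, -0.1995, 0.2653]
orientation: [-0.0, 0.132, 0.991, 0.0]
force: [0.2, 0.4, -0.2]
gripper_width: 0.002
grasp_force: 0.0
```

Emit:
carry_out:
  twist:
    - [0,0,0]
    - [0,0,0]
    - [0,0,0]
    - [0,0,0]
    - [0,0,0]
    - [0,0,0]
    - [0,0,0]
    - [0,0,0]
  dp:
    - [3,2,0]
    - [6,4,0]
    - [8,6,0]
    - [8,6,0]
    - [8,6,0]
    - [8,6,0]
    - [8,6,0]
    - [8,6,0]
  fingers: [0,0,0,0,0,0,0,0]

```text
t: 7.25
tcp_pos: [0.3632, -0.1211, 0.2641]
orientation: [-0.0, 0.132, 0.991, 0.0]
force: [0.2, -0.1, 0.0]
gripper_width: 0.001
grasp_force: 0.0
```

```bash
python3 -c "
from h import *
from cell import snapshot
a=snapshot('scene')[60:260,120:380]
cv2.imwrite('pics/f.png',cv2.resize(a,None,fx=3,fy=3,interpolation=2))"
```

```text
(no output)
```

View pics/f.png

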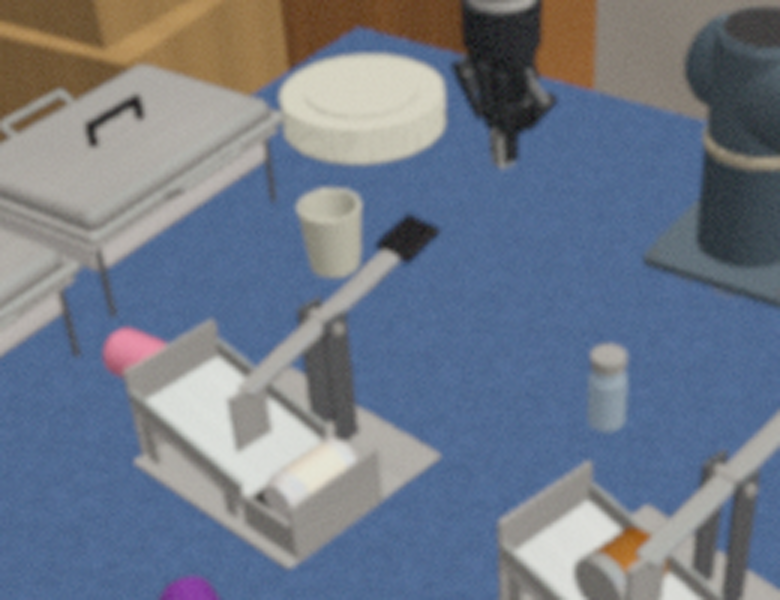

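The lever is back up with the gate shut, the can is in the tray, the jar is still behind its gate, and the arm is clear.

```bash
python3 -c "
from cell import arm
print(arm.hand_in())"
```

```text
the job is handed in; nothing more can be done
None
```

The can rolled out into its catch tray, its lever is back up with the gate shut, the jar is still behind its gate, the arm is clear, and the job is handed in; no verdict was shown.

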